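# Sort two gearbox brackets into pass and reject nests

## Robot

A 6-joint arm with a two-finger parallel gripper is mounted at the origin on the work surface. World frame = base frame: x ahead of the robot, y to its left, z up, the work surface at z = 0. Lengths are in m, angles in rad, forces in N, time in s.
With the tool pointing down it reaches from about 0.4 to 0.825 m from the base axis. Payload 7 kg.
Tool frame: the origin (TCP) lies midway between the tips of the shut fingers; the grasp point (between the pads) lies 19 mm behind it; z points along the fingers, y is the line along which they close (so a half turn about z gives the same grasp; the last joint's range is limited). The gripper opens to 88 mm and grips with 3 to 60 N. Pads are 19 mm wide; open, the fingers measure 130 mm over their backs; the gripper's body (78 mm by 193 mm) begins 47 mm behind the grasp point.
Start: joints at [1.529, 0.359, 0.012, 0, -1.224, -0.288], TCP at [0.219, 0.639, 0.227] pointing down, gripper open.
Joint ranges: [-3.07, 3.07], [-1.43, 2.12], [-1.02, 1.25], [-3.03, 1.67], [-3.05, -0], [-3.03, 3.03]. Speed limits (rad/s): [2.39, 2.39, 3.01, 3.14, 3.14, 3.14].

## Interface

Orientations are given as [roll, pitch, yaw] about the fixed x, y, z axes, in that order (R = Rz(yaw) Ry(pitch) Rx(roll)).
In Python, from station import get_state, grab_frame, calibration, job_done, boxes_of, regions_of, spot_point gives the robot as it stands. The module is installed in compiled form; this text tells all that it offers.
- The arm moves only by the tool arm_command, never from a script. Its argument "commands" is a list of rows, each an object of numbers: "tx", "ty", "tz": the shift along the tool's x, y, z each as a share of 25 cm, from -1 to 1; "twist": the turn about the tool's z as a share of 180 degrees, from -1 to 1. A call has exactly 8 rows; each row is the pose to reach, as a shift and turn from the pose commanded when the call began, along the tool's axes at that moment, turning the shorter way round; what a row does not reach only later rows make up. A row lasts 1/12 s, in which the tool goes at most 41.7 mm and 7.16 degrees, less where a joint would pass 70% of its speed; a pose out of reach is approached as far as the arm can. A call with a number of a shift or a turn outside -1 to 1 is refused whole. A call with a gripper value outside its range is refused whole. "claw" is the opening, from 0 (shut) to 1 (fully open), set as the call begins (left out, the last holds). The fingers move at their own pace and stop on an object; "grip_force" is the grip in N (left out, the last holds). Time passes only in rows, so rows that repeat a pose let the fingers close, or fill a call up. It gives the time, the measured TCP pose, the force, the opening and the grip force at its end, in the units of the state.
- get_state(): the state, without advancing time (a new reading comes with each control period).
- grab_frame(name): name is "side" or "top" or "wrist"; returns the picture (384x512x3 uint8, red, green, blue); there is no depth.
- calibration(name): a dict with "camera_matrix" (3x3 intrinsics, pixels), "extrinsics" (4x4, takes a point from camera to world coordinates). Camera axes: x right, y down, z forward; pixel columns grow to the right and rows downward; lengths in m; the calibration is good to about 2 mm. A picture is of the moment at which its call begins: read the wrist's pose just before it. calibration takes no time and is no camera call; for the wrist camera it gives the pose at the moment of the call.
- job_done(): hands the job in; it is judged then, once.
Trained networks look in the newest picture that a camera, given by its name, has taken for a name from the list of things; names that differ only in an ending like _2 or _b are one class to them, and where a whole thing is asked for, a point or a joint stands for the part that bears it (a point fixed in the world has none). Each returns a list of dicts, best first, with "score" (0 to 1); they miss things now and then, are a little off and sometimes report something else, mostly with a low value. They report only what shows in the picture. A call takes as long as a camera call. They do not tell look-alikes from the thing itself.
- boxes_of(query, camera): "rect" ([left, top, right, bottom] in pixels, round what is visible of it).
- regions_of(query, camera): "region" (384x512 bool, what is visible of it) and "rect" ([left, top, right, bottom] in pixels, round what is visible of it).
- spot_point(query, camera): "uv" ([column, row] in pixels: a listed point, or the origin of a listed thing).
The state is a dict: "t": time; "q": joint angles; "qd": joint speeds; "joint_efforts": joint torques, N m; "eef_pos": TCP position; "ee_rot": TCP orientation; "force": force on the tool from outside, world axes, zero at the start; "moment": the same for the moment, N m; "width": finger opening in m; "gripper_force": force on a finger pad.
Only numpy, scipy, OpenCV 4.12 (cv2) and the standard library are available. Lean on these libraries where they do the work, as an engineer would, in place of code of your own. Each camera call takes 0.05 s, during which the arm holds its last target. There are 200 camera calls.

## Task

Two gearbox brackets wait on the sloping rack with their inspection tags on: a round tag means passed, a long strip tag means rejected. Put the bracket with the round tag in the nest marked with a round plate and the bracket with the strip tag in the nest marked with a strip, each left lying flat on its base on the floor of its nest. Set them down rather than dropping them, and leave the other parts on the bench where they are.

Things in the scene. Friction and masses are not known exactly. Their poses are not given: they have to be found in the camera images.
- pass_bracket: dark steel bracket, 0.6 kg: base 96 (x) x 110 (y) x 14 mm; upright web across its middle, 16 mm thick (x from -8 to 8), 100 mm wide (y), top edge 79 mm above the underside; grip it there, across the 16 mm. Origin: centre of the underside; z: up the web. It starts on the rack, tilted 30 degrees with it. Tag: white round disc, 34 mm, on the base at x = -28; another, 28 mm, on the web's +x face.
- reject_bracket: dark steel bracket, 0.6 kg: base 96 (x) x 110 (y) x 14 mm; upright web across its middle, 16 mm thick (x from -8 to 8), 100 mm wide (y), top edge 79 mm above the underside; grip it there, across the 16 mm. Origin: centre of the underside; z: up the web. It starts on the rack, tilted 30 degrees with it. Tag: white strip, 86 x 13 mm along y, on the base at x = -28; another on the web's +x face.
- rack: fixed grey rack, 310 mm wide (y), 130 mm deep; the brackets lie on it side by side, about 150 mm apart, in either order. Its slope is 30 degrees, low on the -x side (towards the robot), 22 mm high at the low edge, 89 mm at the back; a stop ledge 12 mm high, square to the slope, runs along the low edge. Origin: on the bench under the middle. Nothing stands above it.
- pass_nest_floor (a point): centre of the inner floor of the pass nest, 5 mm above the bench: a fixed black tray, 160 x 160 mm outside, rim 18 mm high, walls 5 mm, floor 5 mm (150 x 150 mm inside: a bracket fits any way round), with a ledge 50 mm long, 10 mm high on its +x side carrying a white round plate, 40 mm across. Axes: those of the tray, z up.
- reject_nest_floor (a point): centre of the inner floor of the reject nest, 5 mm above the bench: a fixed black tray, 160 x 160 mm outside, rim 18 mm high, walls 5 mm, floor 5 mm (150 x 150 mm inside: a bracket fits any way round), with a ledge 50 mm long, 10 mm high on its +x side carrying a white strip, 130 x 16 mm. Axes: those of the tray, z up.
- gear: bystander: stepped steel gear standing on the bench, 90 mm across, 70 mm high. Origin: centre of its underside.
- clutch_ring: bystander: dark steel ring lying on the bench, 100 mm across, 22 mm high. Origin: centre of its underside.
- wrench: bystander: steel wrench, 180 mm long, lying flat on the bench on the robot's side of the nests. Origin: under its middle, x along its length.
Things that resemble listed ones, but are neither listed nor needed, are in the scene too. Leave any blue or green look-alike of the reject_bracket alone.

How it is judged:
By the outcome, as a careful person would: the job done as asked, in the order asked, and still so for the second after the job is handed in, with the robot touching nothing.
It also fails if it takes over 64 s, if anything falls off the work surface, if the arm or the gripper's body presses on something with over 40 N, if the wrist force passes 120 N, or if a joint passes its speed limit or range.

## Working session

There is one attempt and no reset: what is moved stays moved. The work goes in short steps, Python scripts to look and compute and a tool call to move; the robot and the scene stay as the last step left them, time stands still between calls to the robot, and variables do not carry over. Pictures are saved under pics/ and viewed, at most 10 in all, crops included, and the job is handed in when it is done.

Besides the shell and the picture viewer there is one more tool, called after "Request:" as a command line: name --argument value ..., lists and objects as JSON in quotes. arm_command: Moves the arm, as the interface text tells. Shift numbers are shares of 25 cm and turn numbers shares of 180 degrees, none past 1 either way. Its arguments: {"type":"object","properties":{"commands":{"type":"array"},"claw":{"type":"number"},"grip_force":{"type":"number"}},"required":["commands"]}

```bash
mkdir -p pics; ls; python3 - <<'E'
from station import *
import cv2,numpy as np
s=get_state();print(s['t'],s['eef_pos'],s['ee_rot'],s['width'])
ims=[]
for c in ['top','side']:
    im=grab_frame(c);cv2.imwrite(f'pics/{c}0.png',im[:,:,::-1])
    cal=calibration(c);print(c,np.round(cal['extrinsics'],3).tolist(),cal['camera_matrix'][0][0])
    for q in ['pass_bracket','reject_bracket','rack','pass_nest_floor','reject_nest_floor','gear','clutch_ring','wrench']:
        print(c,q,[(np.round(d['uv']).tolist(),round(d['score'],2)) for d in spot_point(q,c)][:4])
E
```

```text
pics
0.0 [0.21846446 0.63814078 0.22563313] [ 3.13992468e+00 -1.60943786e-04 -3.29898397e-01] 0.08789234370914226
top [[0.014, -0.996, 0.086, 0.364], [-1.0, -0.013, 0.019, -0.092], [-0.018, -0.087, -0.996, 1.631], [0.0, 0.0, 0.0, 1.0]] 481.2268816135182
top pass_bracket [([335.0, 199.0], 0.72)]
top reject_bracket [([372.0, 115.0], 0.96), ([293.0, 179.0], 0.92), ([407.0, 175.0], 0.8), ([327.0, 272.0], 0.76)]
top rack [([313.0, 179.0], 0.76)]
top pass_nest_floor [([148.0, 185.0], 0.85)]
top reject_nest_floor [([220.0, 182.0], 0.8)]
top gear [([322.0, 125.0], 0.81)]
top clutch_ring [([227.0, 110.0], 0.92)]
top wrench [([178.0, 252.0], 0.57), ([222.0, 184.0], 0.33)]
side [[0.994, -0.065, 0.085, 0.366], [-0.107, -0.668, 0.737, -1.306], [0.008, -0.741, -0.671, 1.229], [0.0, 0.0, 0.0, 1.0]] 496.5327907381792
side pass_bracket [([252.0, 244.0], 0.71)]
side reject_bracket [([288.0, 302.0], 0.89), ([345.0, 263.0], 0.69), ([270.0, 213.0], 0.68), ([174.0, 235.0], 0.59)]
side rack [([264.0, 243.0], 0.86)]
side pass_nest_floor [([244.0, 136.0], 0.65)]
side reject_nest_floor [([256.0, 176.0], 0.91), ([269.0, 215.0], 0.38)]
side gear [([327.0, 238.0], 0.92)]
side clutch_ring [([322.0, 171.0], 0.72)]
side wrench [([188.0, 155.0], 0.45)]
```

```bash
python3 - <<'E'
import cv2
im=cv2.imread('pics/top0.png')[60:320,90:440]
cv2.imwrite('pics/top0c.png',cv2.resize(im,None,fx=2.28,fy=2.28,interpolation=cv2.INTER_CUBIC))
E
```

```text
(no output)
```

View pics/top0c.png

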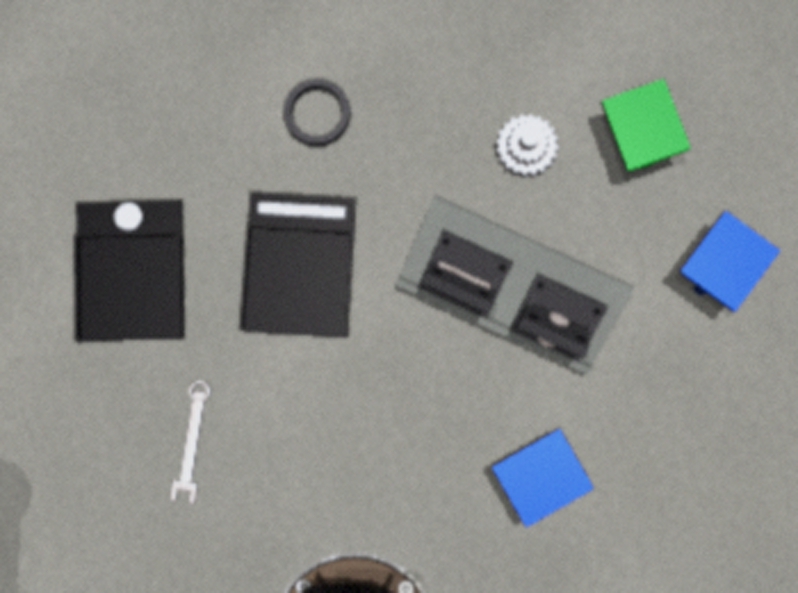

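View pics/side0.png

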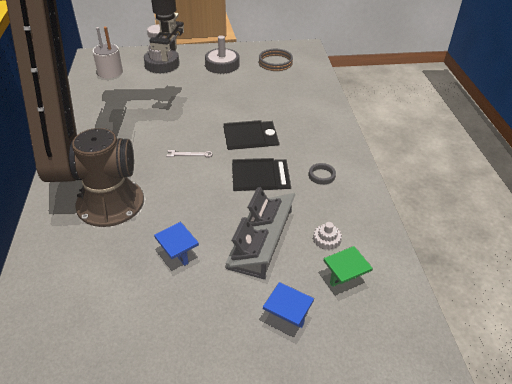

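The top view shows these candidates:

- **Strip tag:** dark bracket on the rack at about (294,179), so this is the reject bracket.
- **Round tag:** dark bracket at about (335,199), so this is the pass bracket.
- **Look-alikes:** blue at (327,270) and (408,175), green at (373,115). I'll leave these alone.
- **Nests:** round plate at about (147,185), strip at about (220,182).

The side view agrees. Next I'll measure these.

```bash
cat > h.py <<'E'
from station import *
import cv2,numpy as np
def ray(c,uv,z,cal=None):
    cal=cal or calibration(c);K=np.array(cal['camera_matrix']);T=np.array(cal['extrinsics'])
    d=T[:3,:3]@np.linalg.inv(K)@np.array([uv[0],uv[1],1.]);o=T[:3,3]
    return o+d*(z-o[2])/d[2]
def tool(dxyz):
    "world shift -> tool axes shares, current ee_rot"
    from scipy.spatial.transform import Rotation as R
    return R.from_euler('xyz',get_state()['ee_rot']).inv().apply(dxyz)/.25
E
python3 - <<'E'
from h import *
im=grab_frame('top')
for q,z in [('rack',.0),('pass_bracket',.048),('reject_bracket',.048),('pass_nest_floor',.005),('reject_nest_floor',.005)]:
    for d in spot_point(q,'top')[:5]: print(q,np.round(ray('top',d['uv'],z),3),np.round(d['uv'],1),round(d['score'],2))
hsv=cv2.cvtColor(im,cv2.COLOR_RGB2GRAY)
for q in ['rack','pass_bracket','reject_bracket','pass_nest_floor','reject_nest_floor']:
    for r in regions_of(q,'top')[:3]:
        m=r['region'].astype(np.uint8);p=cv2.findNonZero(m);b=cv2.boxPoints(cv2.minAreaRect(p))
        print(q,round(r['score'],2),np.round(b).tolist(),[np.round(ray('top',u,.06 if 'rack' in q else .06)[:2],3).tolist() for u in b])
c=calibration('wrist');print(np.round(c['extrinsics'],3),c['camera_matrix'])
# white tags
m=(hsv>120).astype(np.uint8);m[:, :100]=0
n,l,s,ce=cv2.connectedComponentsWithStats(m)
for i in range(1,n):
    if 12<s[i,4]<900:
        b=cv2.minAreaRect(cv2.findNonZero((l==i).astype(np.uint8)));print(s[i],np.round(ce[i],1),np.round(b[1],1),round(b[2],1))
E
```

```text
rack [ 0.519 -0.221  0.   ] [312.8 184.3] 0.55
pass_bracket [ 0.474 -0.286  0.048] [333.4 197. ] 0.78
pass_bracket [ 0.526 -0.222  0.048] [314.3 181. ] 0.65
reject_bracket [ 0.76  -0.423  0.048] [374.8 111.9] 0.81
reject_bracket [ 0.535 -0.155  0.048] [293.8 178. ] 0.76
reject_bracket [ 0.547 -0.532  0.048] [408.5 175.7] 0.64
pass_nest_floor [0.498 0.342 0.005] [147.2 188.3] 0.91
reject_nest_floor [0.511 0.1   0.005] [218.1 185.5] 0.74
rack 0.84 [[262.0, 184.0], [281.0, 144.0], [367.0, 185.0], [349.0, 225.0]] [[0.513, -0.05], [0.645, -0.11], [0.514, -0.395], [0.383, -0.334]]
pass_bracket 0.67 [[312.0, 204.0], [325.0, 178.0], [357.0, 194.0], [344.0, 219.0]] [[0.45, -0.215], [0.535, -0.256], [0.484, -0.36], [0.4, -0.318]]
reject_bracket 0.98 [[385.0, 180.0], [407.0, 151.0], [432.0, 170.0], [410.0, 198.0]] [[0.531, -0.453], [0.627, -0.524], [0.567, -0.604], [0.471, -0.533]]
reject_bracket 0.96 [[353.0, 104.0], [381.0, 94.0], [392.0, 125.0], [365.0, 135.0]] [[0.784, -0.349], [0.819, -0.44], [0.713, -0.478], [0.678, -0.387]]
reject_bracket 0.92 [[305.0, 264.0], [335.0, 247.0], [350.0, 273
[... 302 characters left out ...]
 145.0], [243.0, 207.0]] [[0.442, 0.171], [0.65, 0.164], [0.642, 0.002], [0.435, 0.011]]
[[-0.324 -0.917 -0.231  0.279]
 [-0.946  0.314  0.079  0.617]
 [ 0.     0.244 -0.97   0.384]
 [ 0.     0.     0.     1.   ]] [[318.85547939   0.         259.84680604]
 [  0.         318.85547939 195.87908574]
 [  0.           0.           1.        ]]
[219 100  21  20 310] [228.6 109.4] [19.9 18.9] 21.8
[140 149  13  12 121] [145.7 154.4] [12. 11.] 0.0
[203 148  39   8 225] [222.2 151.7] [38.2  5.9] 3.8
[414 169   7   4  13] [417.5 171.2] [3. 6.] 90.0
[283 175  22  11  48] [293.1 180. ] [23.3  2.1] 24.8
[332 197   7   6  26] [334.8 199.7] [6.7 3.6] 26.6
[100 373  36  11 206] [117.5 377.2] [36.2  7.4] 9.5
```

Request:
arm_command --commands '[{"tx":0.8,"ty":0.55,"tz":0,"twist":0.31},{"tx":0.8,"ty":0.55,"tz":0,"twist":0.31},{"tx":0.8,"ty":0.55,"tz":0,"twist":0.31},{"tx":0.8,"ty":0.55,"tz":0,"twist":0.31},{"tx":0.8,"ty":0.55,"tz":0,"twist":0.31},{"tx":0.8,"ty":0.55,"tz":0,"twist":0.31},{"tx":0.8,"ty":0.55,"tz":0,"twist":0.31},{"tx":0.8,"ty":0.55,"tz":0,"twist":0.31}]' --claw 0.8

```text
t: 2.12
eef_pos: [0.3646, 0.4419, 0.2271]
ee_rot: [-3.141, 0.001, -1.313]
force: [0.2, 0.9, -0.3]
width: 0.0701
gripper_force: 0.0
```

Request:
arm_command --commands '[{"tx":0.96,"ty":-0.24,"tz":0,"twist":0.22},{"tx":0.96,"ty":-0.24,"tz":0,"twist":0.22},{"tx":0.96,"ty":-0.24,"tz":0,"twist":0.22},{"tx":0.96,"ty":-0.24,"tz":0,"twist":0.22},{"tx":0.96,"ty":-0.24,"tz":0,"twist":0.22},{"tx":0.96,"ty":-0.24,"tz":0,"twist":0.22},{"tx":0.96,"ty":-0.24,"tz":0,"twist":0.22},{"tx":0.96,"ty":-0.24,"tz":0,"twist":0.22}]'

```text
t: 2.78
eef_pos: [0.4854, 0.2262, 0.2267]
ee_rot: [-3.141, 0.0, -1.999]
force: [0.4, 0.3, -0.2]
width: 0.0698
gripper_force: 0.0
```

Request:
arm_command --commands '[{"tx":0.78,"ty":-0.36,"tz":0,"twist":0},{"tx":0.78,"ty":-0.36,"tz":0,"twist":0},{"tx":0.78,"ty":-0.36,"tz":0,"twist":0},{"tx":0.78,"ty":-0.36,"tz":0,"twist":0},{"tx":0.78,"ty":-0.36,"tz":0,"twist":0},{"tx":0.78,"ty":-0.36,"tz":0,"twist":0},{"tx":0.78,"ty":-0.36,"tz":0,"twist":0},{"tx":0.78,"ty":-0.36,"tz":0,"twist":0}]'

```text
t: 3.45
eef_pos: [0.4865, 0.0138, 0.2268]
ee_rot: [-3.141, 0.001, -1.995]
force: [0.1, 0.5, -0.3]
width: 0.0702
gripper_force: 0.0
```

Request:
arm_command --commands '[{"tx":0.78,"ty":-0.36,"tz":0,"twist":0},{"tx":0.78,"ty":-0.36,"tz":0,"twist":0},{"tx":0.78,"ty":-0.36,"tz":0,"twist":0},{"tx":0.78,"ty":-0.36,"tz":0,"twist":0},{"tx":0.78,"ty":-0.36,"tz":0,"twist":0},{"tx":0.78,"ty":-0.36,"tz":0,"twist":0},{"tx":0.78,"ty":-0.36,"tz":0,"twist":0},{"tx":0.78,"ty":-0.36,"tz":0,"twist":0}]'

```text
t: 4.12
eef_pos: [0.4887, -0.2005, 0.2262]
ee_rot: [3.141, -0.0, -1.994]
force: [-0.3, -0.1, -0.0]
width: 0.0703
gripper_force: 0.0
```

```bash
python3 - <<'E'
from h import *
s=get_state();print(s['t'],s['eef_pos'],s['ee_rot'])
im=grab_frame('wrist');cv2.imwrite('pics/w1.png',cv2.resize(im[:,:,::-1],None,fx=1.5,fy=1.5))
for q in ['pass_bracket','reject_bracket']:
    for d in spot_point(q,'wrist')[:3]: print(q,np.round(ray('wrist',d['uv'],.048),3),np.round(d['uv'],1),round(d['score'],2))
# undersides corners/top edge projections for check: web top edge & tags
np.save('w1.npy',im); import pickle; pickle.dump(calibration('wrist'),open('w1.pkl','wb'))
E
```

```text
4.1167 [ 0.48868926 -0.20049513  0.22619121] [ 3.14102484e+00 -2.14693219e-05 -1.99448470e+00]
pass_bracket [ 0.47  -0.293  0.048] [238.   87.2] 0.83
reject_bracket [ 0.222 -0.264  0.048] [488.8   3.9] 0.76
```

View pics/w1.png

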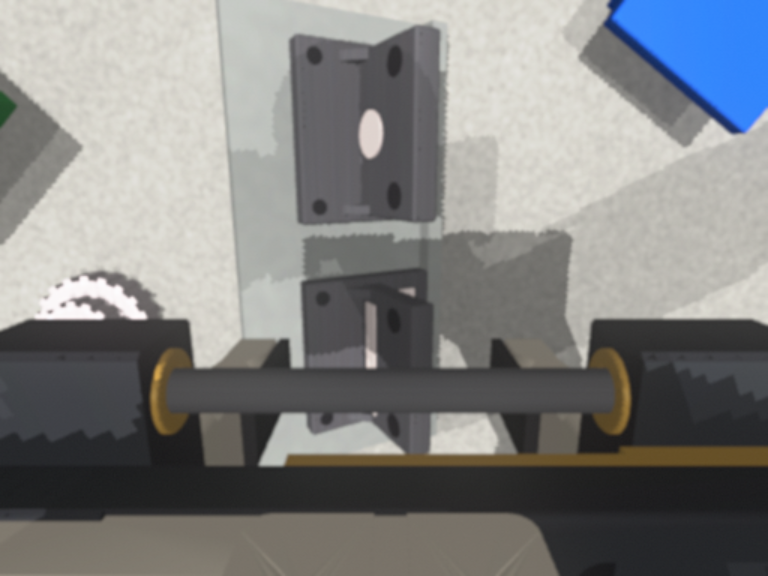

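The wrist view shows the round tag on the far bracket at (370,133) in the enlarged image, which makes it the pass bracket. The near one, at about (370,340), carries the strip. I'll fit the pass bracket's pose from its edges.

```bash
cat > fit.py <<'E'
from h import *
import pickle
from scipy.optimize import least_squares
from scipy.spatial.transform import Rotation as R
def fit(pts,cal,x0):
    K=np.array(cal['camera_matrix']);T=np.linalg.inv(np.array(cal['extrinsics']))
    P=np.array([p[0] for p in pts])/1000.;U=np.array([p[1] for p in pts])
    def res(v):
        W=(R.from_euler('z',v[3])*R.from_euler('y',-np.pi/6)).apply(P)+v[:3]
        C=W@T[:3,:3].T+T[:3,3];p=C@K.T
        return (p[:,:2]/p[:,2:]-U).ravel()
    r=least_squares(res,x0);v=r.x
    print('origin',np.round(v[:3],4),'yaw',round(np.degrees(v[3]),2),'res',np.round(r.fun,1))
    w=(R.from_euler('z',v[3])*R.from_euler('y',-np.pi/6)).apply([0,0,.067])+v[:3];print('web pt',np.round(w,4))
    return v
E
python3 - <<'E'
from fit import *
cal=pickle.load(open('w1.pkl','rb'))
pts=[([48,-55,14],(298,38)),([48,55,14],(304,222)),([8,-50,79],(416,30)),([8,50,79],(412,218)),([-8,-50,79],(440,28)),([-8,50,79],(437,220))]
v=fit([(a,(b[0]/1.5,b[1]/1.5)) for a,b in pts],cal,[.47,-.29,.048,-.43])
E
```

```text
origin [ 0.469  -0.2893  0.0355] yaw -24.13 res [ 0.3 -1.4  1.6  0.5 -0.9 -2.   0.4  1.4 -0.2  2.3 -1.  -0.8]
web pt [ 0.4384 -0.2756  0.0936]
```

Request:
arm_command --commands '[{"tx":0.36,"ty":0.04,"tz":0,"twist":0},{"tx":0.36,"ty":0.04,"tz":0,"twist":0},{"tx":0.36,"ty":0.04,"tz":0,"twist":0},{"tx":0.36,"ty":0.04,"tz":0.2,"twist":0},{"tx":0.36,"ty":0.04,"tz":0.35,"twist":0},{"tx":0.36,"ty":0.04,"tz":0.45,"twist":0},{"tx":0.36,"ty":0.04,"tz":0.52,"twist":0},{"tx":0.36,"ty":0.04,"tz":0.57,"twist":0}]' --claw 0.6

```text
t: 4.93
eef_pos: [0.4413, -0.2778, 0.0819]
ee_rot: [3.139, -0.0, -1.993]
force: [0.1, -0.6, 0.6]
width: 0.0525
gripper_force: 0.0
```

Request:
arm_command --commands '[{"tx":0,"ty":0,"tz":0,"twist":0},{"tx":0,"ty":0,"tz":0,"twist":0},{"tx":0,"ty":0,"tz":0,"twist":0},{"tx":0,"ty":0,"tz":0,"twist":0},{"tx":0,"ty":0,"tz":0,"twist":0},{"tx":0,"ty":0,"tz":0,"twist":0},{"tx":0,"ty":0,"tz":0,"twist":0},{"tx":0,"ty":0,"tz":0,"twist":0}]' --claw 0 --grip_force 25

```text
t: 5.6
eef_pos: [0.4422, -0.2791, 0.0851]
ee_rot: [-3.14, 0.001, -1.995]
force: [-3.1, 5.5, 5.7]
width: 0.0312
gripper_force: 23.0
```

```bash
python3 - <<'E'
from h import *
s=get_state();print(s['t'],s['eef_pos'],s['ee_rot'],s['force'],s['width'],s['gripper_force'])
a=grab_frame('wrist')[:,:,::-1]
b=grab_frame('side')[:,:,::-1][170:290,190:350]
cv2.imwrite('pics/g1.png',np.hstack([cv2.resize(a,(400,300)),cv2.resize(b,(400,300))]))
E
```

```text
5.6 [ 0.44222687 -0.27906408  0.08508536] [-3.14034149e+00  7.27350377e-04 -1.99492701e+00] [-3.12915709  5.5005994   5.72926675] 0.031168747135417747 23.019409105181694
```

View pics/g1.png

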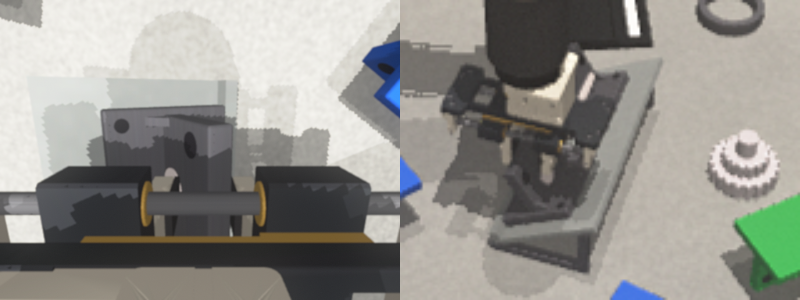

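The fingers hold the web while it is still tilted (31 mm opening against 16 mm). I'll lift gently and raise the grip so it squares up.

Request:
arm_command --commands '[{"tx":0,"ty":0,"tz":-0.01,"twist":0},{"tx":0,"ty":0,"tz":-0.02,"twist":0},{"tx":0,"ty":0,"tz":-0.03,"twist":0},{"tx":0,"ty":0,"tz":-0.04,"twist":0},{"tx":0,"ty":0,"tz":-0.05,"twist":0},{"tx":0,"ty":0,"tz":-0.06,"twist":0},{"tx":0,"ty":0,"tz":-0.07,"twist":0},{"tx":0,"ty":0,"tz":-0.08,"twist":0}]' --claw 0 --grip_force 45

```text
t: 6.37
eef_pos: [0.4425, -0.2796, 0.1048]
ee_rot: [-3.14, 0.0, -1.995]
force: [0.1, 0.1, 4.3]
width: 0.0194
gripper_force: 42.5
```

Request:
arm_command --commands '[{"tx":0,"ty":0,"tz":-0.02,"twist":0},{"tx":0,"ty":0,"tz":-0.04,"twist":0},{"tx":0,"ty":0,"tz":-0.06,"twist":0},{"tx":0,"ty":0,"tz":-0.08,"twist":0},{"tx":0,"ty":0,"tz":-0.12,"twist":0},{"tx":0,"ty":0,"tz":-0.16,"twist":0},{"tx":0,"ty":0,"tz":-0.2,"twist":0},{"tx":0,"ty":0,"tz":-0.2,"twist":0}]'

```text
t: 7.03
eef_pos: [0.4433, -0.2799, 0.1567]
ee_rot: [-3.138, 0.0, -1.994]
force: [0.7, -0.3, -5.0]
width: 0.0157
gripper_force: 44.9
```

```bash
python3 - <<'E'
from h import *
for n,uv,b in [('pass',(145.7,154.4),[[122.0, 147.0], [170.0, 147.0], [170.0, 209.0], [122.0, 209.0]]),('rej',(222.2,151.7),[[194.0, 205.0], [198.0, 142.0], [247.0, 145.0], [243.0, 207.0]])]:
    print(n,'plate',np.round(ray('top',uv,.011),3),[np.round(ray('top',u,.014)[:2],3).tolist() for u in b],np.round(ray('top',np.mean(b,0),.014),3))
a=grab_frame('wrist')[:,:,::-1]
b=grab_frame('side')[:,:,::-1][150:270,190:350]
cv2.imwrite('pics/g2.png',np.hstack([cv2.resize(a,(400,300)),cv2.resize(b,(400,300))]))
E
```

```text
pass plate [0.614 0.35  0.011] [[0.638, 0.431], [0.64, 0.267], [0.428, 0.26], [0.426, 0.423]] [0.532 0.345 0.014]
rej plate [0.626 0.088 0.011] [[0.443, 0.179], [0.658, 0.171], [0.649, 0.004], [0.438, 0.014]] [0.547 0.092 0.014]
```

View pics/g2.png

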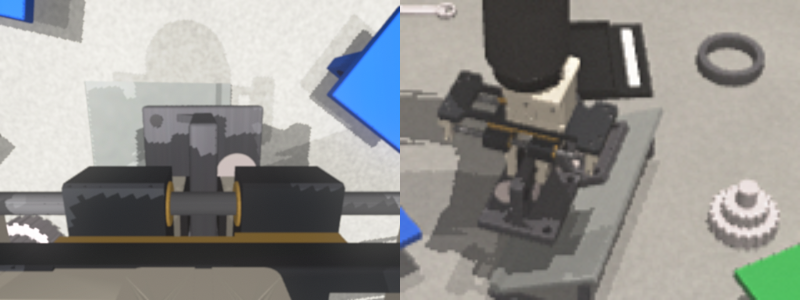

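Request:
arm_command --commands '[{"tx":0,"ty":0,"tz":-0.12,"twist":0},{"tx":0,"ty":0,"tz":-0.26,"twist":0},{"tx":-0.1,"ty":0.03,"tz":-0.36,"twist":0},{"tx":-0.24,"ty":0.08,"tz":-0.36,"twist":0},{"tx":-0.39,"ty":0.13,"tz":-0.36,"twist":0},{"tx":-0.54,"ty":0.18,"tz":-0.36,"twist":0},{"tx":-0.68,"ty":0.23,"tz":-0.36,"twist":0},{"tx":-0.79,"ty":0.27,"tz":-0.36,"twist":0}]'

```text
t: 7.8
eef_pos: [0.4611, -0.0692, 0.2437]
ee_rot: [3.141, 0.0, -1.995]
force: [0.8, 0.3, -5.7]
width: 0.0156
gripper_force: 45.0
```

Request:
arm_command --commands '[{"tx":-0.1,"ty":0.03,"tz":0,"twist":0},{"tx":-0.22,"ty":0.08,"tz":0,"twist":0},{"tx":-0.34,"ty":0.12,"tz":0,"twist":0},{"tx":-0.46,"ty":0.16,"tz":0,"twist":0},{"tx":-0.58,"ty":0.2,"tz":0,"twist":0},{"tx":-0.68,"ty":0.23,"tz":0,"twist":0},{"tx":-0.76,"ty":0.26,"tz":0,"twist":0},{"tx":-0.79,"ty":0.27,"tz":0,"twist":0}]'

```text
t: 8.47
eef_pos: [0.4813, 0.1387, 0.2432]
ee_rot: [3.141, -0.0, -1.993]
force: [-0.4, -0.4, -5.7]
width: 0.0158
gripper_force: 45.0
```

Request:
arm_command --commands '[{"tx":-0.1,"ty":0.03,"tz":0,"twist":-0.02},{"tx":-0.22,"ty":0.08,"tz":0,"twist":-0.04},{"tx":-0.34,"ty":0.12,"tz":0,"twist":-0.06},{"tx":-0.46,"ty":0.16,"tz":0,"twist":-0.08},{"tx":-0.58,"ty":0.2,"tz":0,"twist":-0.1},{"tx":-0.68,"ty":0.23,"tz":0,"twist":-0.12},{"tx":-0.76,"ty":0.26,"tz":0,"twist":-0.14},{"tx":-0.79,"ty":0.27,"tz":0,"twist":-0.146}]'

```text
t: 9.13
eef_pos: [0.5011, 0.3462, 0.2427]
ee_rot: [3.14, -0.001, -1.531]
force: [0.4, -1.5, -4.7]
width: 0.0158
gripper_force: 45.0
```

```bash
python3 - <<'E'
from h import *
s=get_state();print(s['t'],s['eef_pos'],s['ee_rot'],s['force'],s['width'],s['gripper_force'])
a=grab_frame('wrist')[:,:,::-1]
cv2.imwrite('pics/g3.png',cv2.resize(a,None,fx=1.5,fy=1.5))
E
```

```text
9.1333 [0.50111316 0.34622987 0.24267903] [ 3.14049844e+00 -7.47660774e-04 -1.53148370e+00] [ 0.35389102 -1.50681979 -4.71238975] 0.015835872424291093 44.9707692861557
```

View pics/g3.png

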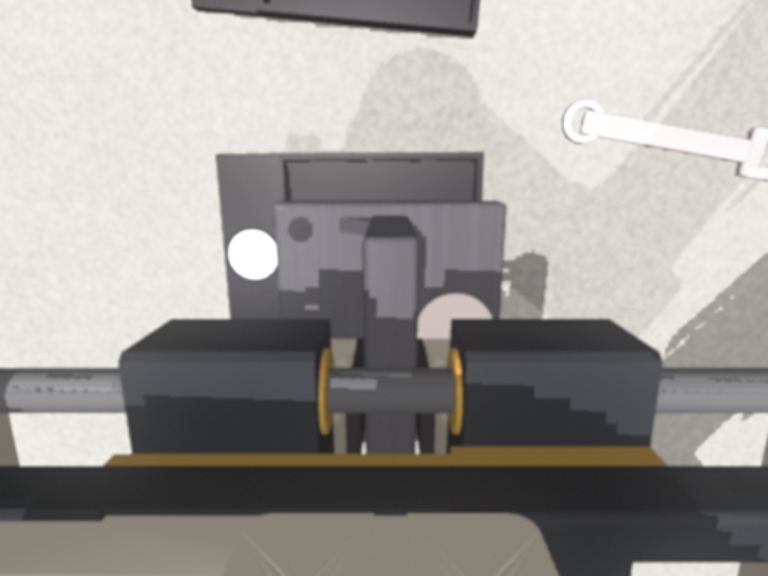

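```bash
python3 - <<'E'
from h import *
f=lambda u,v,z:ray('wrist',(u/1.5,v/1.5),z)
print('plate',f(252,254,.011));
for u,v in [(285,155),(483,152),(218,155)]: print(f(u,v,.018))
for z in [.2,.21,.22,.23,.24]:
    a,b=f(277,203,z),f(503,203,z);print(z,np.linalg.norm(a-b),a,b)
E
```

```text
plate [0.61303888 0.34922491 0.011     ]
[0.58333818 0.27018453 0.018     ]
[0.43172165 0.26214447 0.018     ]
[0.63468037 0.27215848 0.018     ]
0.2 0.09294101241013619 [0.54854959 0.29449978 0.2       ] [0.45567686 0.29093768 0.2       ]
0.21 0.08829084404605389 [0.54626352 0.29382891 0.21      ] [0.45803755 0.29044504 0.21      ]
0.22 0.08364067568197144 [0.54397746 0.29315804 0.22      ] [0.46039824 0.28995239 0.22      ]
0.23 0.07899050731788904 [0.5416914  0.29248717 0.23      ] [0.46275893 0.28945975 0.23      ]
0.24 0.07434033895380675 [0.53940533 0.2918163  0.24      ] [0.46511961 0.2889671  0.24      ]
```

Request:
arm_command --commands '[{"tx":0,"ty":-0.02,"tz":0.1,"twist":0},{"tx":0,"ty":-0.02,"tz":0.22,"twist":0},{"tx":0,"ty":-0.02,"tz":0.34,"twist":0},{"tx":0,"ty":-0.02,"tz":0.46,"twist":0},{"tx":0,"ty":-0.02,"tz":0.54,"twist":0},{"tx":0,"ty":-0.02,"tz":0.6,"twist":0},{"tx":0,"ty":-0.02,"tz":0.62,"twist":0},{"tx":0,"ty":-0.02,"tz":0.62,"twist":0}]'

```text
t: 9.85
eef_pos: [0.5055, 0.3426, 0.0874]
ee_rot: [3.139, -0.003, -1.537]
force: [-0.5, -0.3, -4.2]
width: 0.0155
gripper_force: 45.0
```

Request:
arm_command --commands '[{"tx":0,"ty":0,"tz":0.006,"twist":0},{"tx":0,"ty":0,"tz":0.012,"twist":0},{"tx":0,"ty":0,"tz":0.018,"twist":0},{"tx":0,"ty":0,"tz":0.024,"twist":0},{"tx":0,"ty":0,"tz":0.03,"twist":0},{"tx":0,"ty":0,"tz":0.036,"twist":0},{"tx":0,"ty":0,"tz":0.042,"twist":0},{"tx":0,"ty":0,"tz":0.048,"twist":0}]'

```text
t: 10.52
eef_pos: [0.5062, 0.3442, 0.077]
ee_rot: [-3.142, 0.0, -1.536]
force: [0.7, 0.6, -4.9]
width: 0.0158
gripper_force: 45.0
```

Request:
arm_command --commands '[{"tx":0,"ty":0,"tz":0.004,"twist":0},{"tx":0,"ty":0,"tz":0.008,"twist":0},{"tx":0,"ty":0,"tz":0.012,"twist":0},{"tx":0,"ty":0,"tz":0.016,"twist":0},{"tx":0,"ty":0,"tz":0.02,"twist":0},{"tx":0,"ty":0,"tz":0.024,"twist":0},{"tx":0,"ty":0,"tz":0.024,"twist":0},{"tx":0,"ty":0,"tz":0.024,"twist":0}]'

```text
t: 11.18
eef_pos: [0.5062, 0.3441, 0.071]
ee_rot: [3.141, -0.0, -1.536]
force: [-0.6, -0.2, -4.0]
width: 0.0161
gripper_force: 45.0
```

Request:
arm_command --commands '[{"tx":0,"ty":0,"tz":0.004,"twist":0},{"tx":0,"ty":0,"tz":0.008,"twist":0},{"tx":0,"ty":0,"tz":0.012,"twist":0},{"tx":0,"ty":0,"tz":0.012,"twist":0},{"tx":0,"ty":0,"tz":0.012,"twist":0},{"tx":0,"ty":0,"tz":0.012,"twist":0},{"tx":0,"ty":0,"tz":0.012,"twist":0},{"tx":0,"ty":0,"tz":0.012,"twist":0}]'

```text
t: 11.85
eef_pos: [0.5062, 0.3442, 0.0681]
ee_rot: [-3.142, 0.0, -1.536]
force: [-0.1, -0.3, -5.3]
width: 0.0157
gripper_force: 45.0
```

Request:
arm_command --commands '[{"tx":0,"ty":0,"tz":0.004,"twist":0},{"tx":0,"ty":0,"tz":0.008,"twist":0},{"tx":0,"ty":0,"tz":0.012,"twist":0},{"tx":0,"ty":0,"tz":0.016,"twist":0},{"tx":0,"ty":0,"tz":0.016,"twist":0},{"tx":0,"ty":0,"tz":0.016,"twist":0},{"tx":0,"ty":0,"tz":0.016,"twist":0},{"tx":0,"ty":0,"tz":0.016,"twist":0}]'

```text
t: 12.52
eef_pos: [0.5062, 0.3442, 0.0641]
ee_rot: [-3.142, 0.0, -1.536]
force: [-0.1, 0.2, -4.5]
width: 0.0155
gripper_force: 45.0
```

Request:
arm_command --commands '[{"tx":0,"ty":0,"tz":0.004,"twist":0},{"tx":0,"ty":0,"tz":0.008,"twist":0},{"tx":0,"ty":0,"tz":0.012,"twist":0},{"tx":0,"ty":0,"tz":0.016,"twist":0},{"tx":0,"ty":0,"tz":0.016,"twist":0},{"tx":0,"ty":0,"tz":0.016,"twist":0},{"tx":0,"ty":0,"tz":0.016,"twist":0},{"tx":0,"ty":0,"tz":0.016,"twist":0}]'

```text
t: 13.18
eef_pos: [0.5062, 0.3442, 0.0601]
ee_rot: [-3.141, 0.0, -1.536]
force: [0.1, -0.0, -4.1]
width: 0.0156
gripper_force: 45.0
```

Request:
arm_command --commands '[{"tx":0,"ty":0,"tz":0.004,"twist":0},{"tx":0,"ty":0,"tz":0.008,"twist":0},{"tx":0,"ty":0,"tz":0.012,"twist":0},{"tx":0,"ty":0,"tz":0.016,"twist":0},{"tx":0,"ty":0,"tz":0.016,"twist":0},{"tx":0,"ty":0,"tz":0.016,"twist":0},{"tx":0,"ty":0,"tz":0.016,"twist":0},{"tx":0,"ty":0,"tz":0.016,"twist":0}]'

```text
t: 13.85
eef_pos: [0.5067, 0.3439, 0.0588]
ee_rot: [-3.14, 0.0, -1.536]
force: [-4.9, -5.4, 17.0]
width: 0.0158
gripper_force: 45.0
```

```bash
python3 - <<'E'
from h import *
s=get_state();print(s['eef_pos'],s['force'])
a=grab_frame('wrist')[:,:,::-1][60:240,100:400]
b=grab_frame('side')[:,:,::-1][95:185,190:310]
cv2.imwrite('pics/g4.png',np.hstack([cv2.resize(a,(400,300),interpolation=2),cv2.resize(b,(400,300),interpolation=2)]))
E
```

```text
[0.50667901 0.34388236 0.05876775] [-4.93103747 -5.37253138 16.99535733]
```

View pics/g4.png

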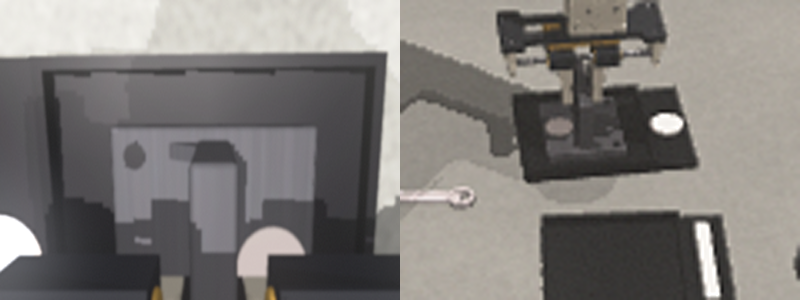

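The bracket touches the floor well inside the tray (22 N above its hanging weight). I'll ease off and then release.

Request:
arm_command --commands '[{"tx":0,"ty":0,"tz":-0.002,"twist":0},{"tx":0,"ty":0,"tz":-0.004,"twist":0},{"tx":0,"ty":0,"tz":-0.004,"twist":0},{"tx":0,"ty":0,"tz":-0.004,"twist":0},{"tx":0,"ty":0,"tz":-0.004,"twist":0},{"tx":0,"ty":0,"tz":-0.004,"twist":0},{"tx":0,"ty":0,"tz":-0.004,"twist":0},{"tx":0,"ty":0,"tz":-0.004,"twist":0}]' --grip_force 5

```text
t: 14.62
eef_pos: [0.5067, 0.3441, 0.0584]
ee_rot: [-3.14, 0.0, -1.536]
force: [-1.6, -4.1, 7.2]
width: 0.0156
gripper_force: 5.0
```

Request:
arm_command --commands '[{"tx":0,"ty":0,"tz":0,"twist":0},{"tx":0,"ty":0,"tz":0,"twist":0},{"tx":0,"ty":0,"tz":0,"twist":0},{"tx":0,"ty":0,"tz":0,"twist":0},{"tx":0,"ty":0,"tz":0,"twist":0},{"tx":0,"ty":0,"tz":0,"twist":0},{"tx":0,"ty":0,"tz":0,"twist":0},{"tx":0,"ty":0,"tz":0,"twist":0}]' --claw 0.6

```text
t: 15.28
eef_pos: [0.5062, 0.3442, 0.057]
ee_rot: [3.142, -0.0, -1.536]
force: [0.1, -1.3, 0.3]
width: 0.0522
gripper_force: 0.0
```

Request:
arm_command --commands '[{"tx":0,"ty":0,"tz":-0.1,"twist":0},{"tx":0,"ty":0,"tz":-0.22,"twist":0},{"tx":0,"ty":0,"tz":-0.38,"twist":0},{"tx":0,"ty":0,"tz":-0.54,"twist":0},{"tx":0,"ty":0,"tz":-0.66,"twist":0},{"tx":0,"ty":0,"tz":-0.7,"twist":0},{"tx":0,"ty":0,"tz":-0.7,"twist":0},{"tx":0,"ty":0,"tz":-0.7,"twist":0}]'

```text
t: 15.95
eef_pos: [0.506, 0.3442, 0.2322]
ee_rot: [-3.141, 0.001, -1.536]
force: [0.1, -0.3, -0.7]
width: 0.0529
gripper_force: 0.0
```

Request:
arm_command --commands '[{"tx":0.83,"ty":-0.06,"tz":0,"twist":0.146},{"tx":0.83,"ty":-0.06,"tz":0,"twist":0.146},{"tx":0.83,"ty":-0.06,"tz":0,"twist":0.146},{"tx":0.83,"ty":-0.06,"tz":0,"twist":0.146},{"tx":0.83,"ty":-0.06,"tz":0,"twist":0.146},{"tx":0.83,"ty":-0.06,"tz":0,"twist":0.146},{"tx":0.83,"ty":-0.06,"tz":0,"twist":0.146},{"tx":0.83,"ty":-0.06,"tz":0,"twist":0.146}]'

```text
t: 16.62
eef_pos: [0.5279, 0.1369, 0.2307]
ee_rot: [3.14, -0.002, -1.996]
force: [0.5, -1.3, -0.3]
width: 0.0525
gripper_force: 0.0
```

Request:
arm_command --commands '[{"tx":0.72,"ty":-0.42,"tz":0,"twist":0},{"tx":0.72,"ty":-0.42,"tz":0,"twist":0},{"tx":0.72,"ty":-0.42,"tz":0,"twist":0},{"tx":0.72,"ty":-0.42,"tz":0,"twist":0},{"tx":0.72,"ty":-0.42,"tz":0,"twist":0},{"tx":0.72,"ty":-0.42,"tz":0,"twist":0},{"tx":0.72,"ty":-0.42,"tz":0,"twist":0},{"tx":0.72,"ty":-0.42,"tz":0,"twist":0}]'

```text
t: 17.28
eef_pos: [0.5501, -0.0691, 0.2312]
ee_rot: [3.14, -0.001, -1.995]
force: [-0.5, -0.4, 0.2]
width: 0.0523
gripper_force: 0.0
```

```bash
python3 - <<'E'
from h import *
import pickle
s=get_state();print(s['t'],s['eef_pos'],s['ee_rot'])
pickle.dump(calibration('wrist'),open('w2.pkl','wb'))
a=grab_frame('wrist')[:,:,::-1]
cv2.imwrite('pics/w2.png',cv2.resize(a,None,fx=1.5,fy=1.5))
E
```

```text
17.2833 [ 0.5500638  -0.06912078  0.23118953] [ 3.14041225e+00 -5.68711855e-04 -1.99455496e+00]
```

View pics/w2.png

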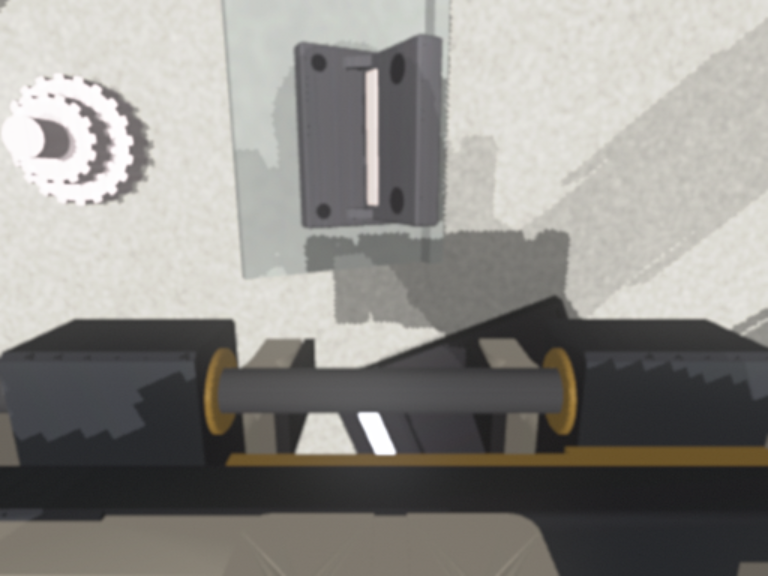

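The strip tag is at (372,137), so this is the reject bracket, alone now on the rack. The base's left edge runs (301,44)–(306,226) and the web's top edge runs (440,38)–(438,222).

```bash
python3 - <<'E'
from fit import *
cal=pickle.load(open('w2.pkl','rb'))
pts=[([48,-55,14],(301,45)),([48,55,14],(308,226)),([8,-50,79],(418,38)),([8,50,79],(415,222)),([-8,-50,79],(440,38)),([-8,50,79],(439,222))]
v=fit([(a,(b[0]/1.5,b[1]/1.5)) for a,b in pts],cal,[.53,-.158,.048,-.43])
E
```

```text
origin [ 0.5299 -0.1555  0.0344] yaw -23.91 res [ 0.7 -0.6  1.7  0.2 -1.3 -1.6 -0.   1.1  0.3  1.  -1.2  0.1]
web pt [ 0.4993 -0.1419  0.0924]
```

Request:
arm_command --commands '[{"tx":0.35,"ty":0.05,"tz":0,"twist":0},{"tx":0.35,"ty":0.05,"tz":0,"twist":0},{"tx":0.35,"ty":0.05,"tz":0.05,"twist":0},{"tx":0.35,"ty":0.05,"tz":0.2,"twist":0},{"tx":0.35,"ty":0.05,"tz":0.35,"twist":0},{"tx":0.35,"ty":0.05,"tz":0.48,"twist":0},{"tx":0.35,"ty":0.05,"tz":0.55,"twist":0},{"tx":0.35,"ty":0.05,"tz":0.6,"twist":0}]'

```text
t: 18.0
eef_pos: [0.5016, -0.1427, 0.0795]
ee_rot: [3.139, -0.001, -1.992]
force: [-0.7, -0.5, 0.9]
width: 0.0524
gripper_force: 0.0
```

Request:
arm_command --commands '[{"tx":0,"ty":0,"tz":0,"twist":0},{"tx":0,"ty":0,"tz":0,"twist":0},{"tx":0,"ty":0,"tz":0,"twist":0},{"tx":0,"ty":0,"tz":0,"twist":0},{"tx":0,"ty":0,"tz":0,"twist":0},{"tx":0,"ty":0,"tz":0,"twist":0},{"tx":0,"ty":0,"tz":0,"twist":0},{"tx":0,"ty":0,"tz":0,"twist":0}]' --claw 0 --grip_force 25

```text
t: 18.67
eef_pos: [0.5038, -0.144, 0.0834]
ee_rot: [-3.139, 0.002, -1.995]
force: [-2.3, 5.8, 5.7]
width: 0.032
gripper_force: 23.0
```

Request:
arm_command --commands '[{"tx":0,"ty":0,"tz":-0.01,"twist":0},{"tx":0,"ty":0,"tz":-0.02,"twist":0},{"tx":0,"ty":0,"tz":-0.03,"twist":0},{"tx":0,"ty":0,"tz":-0.04,"twist":0},{"tx":0,"ty":0,"tz":-0.05,"twist":0},{"tx":0,"ty":0,"tz":-0.06,"twist":0},{"tx":0,"ty":0,"tz":-0.07,"twist":0},{"tx":0,"ty":0,"tz":-0.08,"twist":0}]' --claw 0 --grip_force 45

```text
t: 19.33
eef_pos: [0.5031, -0.1447, 0.103]
ee_rot: [-3.14, 0.0, -1.995]
force: [0.3, 0.3, 5.1]
width: 0.0194
gripper_force: 42.5
```

Request:
arm_command --commands '[{"tx":0,"ty":0,"tz":-0.02,"twist":0},{"tx":0,"ty":0,"tz":-0.04,"twist":0},{"tx":0,"ty":0,"tz":-0.06,"twist":0},{"tx":0,"ty":0,"tz":-0.08,"twist":0},{"tx":0,"ty":0,"tz":-0.12,"twist":0},{"tx":0,"ty":0,"tz":-0.16,"twist":0},{"tx":0,"ty":0,"tz":-0.2,"twist":0},{"tx":0,"ty":0,"tz":-0.2,"twist":0}]'

```text
t: 20.0
eef_pos: [0.504, -0.1447, 0.1547]
ee_rot: [-3.138, 0.001, -1.994]
force: [0.7, -0.4, -4.5]
width: 0.0158
gripper_force: 44.9
```

Request:
arm_command --commands '[{"tx":0,"ty":0,"tz":-0.12,"twist":0},{"tx":-0.05,"ty":0.02,"tz":-0.26,"twist":0},{"tx":-0.19,"ty":0.07,"tz":-0.26,"twist":-0.02},{"tx":-0.34,"ty":0.12,"tz":-0.26,"twist":-0.04},{"tx":-0.49,"ty":0.18,"tz":-0.26,"twist":-0.06},{"tx":-0.64,"ty":0.23,"tz":-0.26,"twist":-0.08},{"tx":-0.78,"ty":0.28,"tz":-0.26,"twist":-0.1},{"tx":-0.9,"ty":0.33,"tz":-0.26,"twist":-0.12}]'

```text
t: 20.67
eef_pos: [0.5199, 0.0969, 0.2172]
ee_rot: [-3.141, 0.001, -1.614]
force: [0.8, -0.8, -5.0]
width: 0.0159
gripper_force: 45.0
```

```bash
python3 - <<'E'
from h import *
s=get_state();print(s['t'],s['eef_pos'],s['ee_rot'],s['force'],s['width'])
im=grab_frame('wrist');cv2.imwrite('pics/g5.png',cv2.resize(im[:,:,::-1],None,fx=1.5,fy=1.5))
for r in regions_of('reject_nest_floor','wrist')[:1]: print(r['score'],r['rect'])
for d in spot_point('reject_nest_floor','wrist')[:2]: print(d['uv'],d['score'],ray('wrist',d['uv'],.005))
E
```

```text
20.6667 [0.51988248 0.09688608 0.21724459] [-3.14109136e+00  6.78750862e-04 -1.61420393e+00] [ 0.80653288 -0.77560399 -5.04034601] 0.015936535650701904
0.8 [140.9, 99.3, 334.8, 212.2]
```

View pics/g5.png

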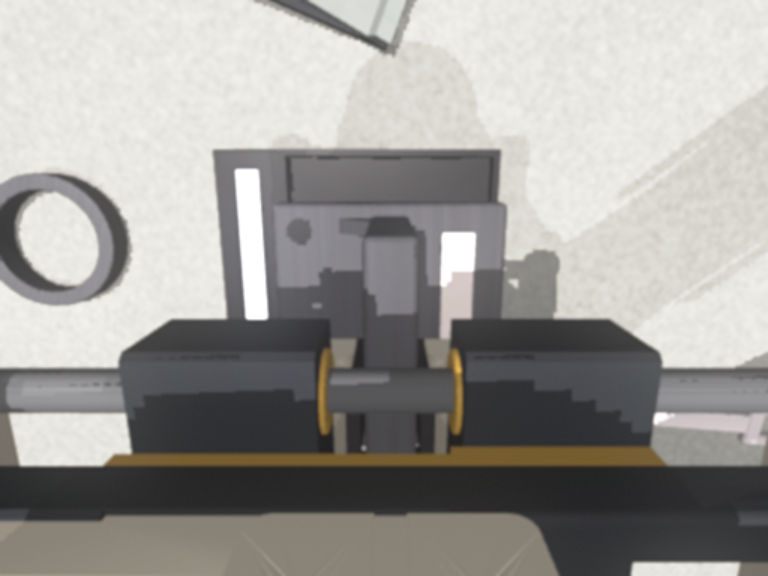

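Strip nest and strip-tagged bracket are lined up: the tray's far rim spans columns 215–498 and the web sits at column 390. Lowering now.

Request:
arm_command --commands '[{"tx":0.01,"ty":0,"tz":0.1,"twist":0},{"tx":0.01,"ty":0,"tz":0.22,"twist":0},{"tx":0.01,"ty":0,"tz":0.34,"twist":0},{"tx":0.01,"ty":0,"tz":0.44,"twist":0},{"tx":0.01,"ty":0,"tz":0.51,"twist":0},{"tx":0.01,"ty":0,"tz":0.55,"twist":0},{"tx":0.01,"ty":0,"tz":0.57,"twist":0},{"tx":0.01,"ty":0,"tz":0.57,"twist":0}]'

```text
t: 21.48
eef_pos: [0.5197, 0.0913, 0.0741]
ee_rot: [3.141, -0.001, -1.619]
force: [-0.8, 0.1, -5.1]
width: 0.0157
gripper_force: 45.0
```

Request:
arm_command --commands '[{"tx":0,"ty":0,"tz":0.005,"twist":0},{"tx":0,"ty":0,"tz":0.01,"twist":0},{"tx":0,"ty":0,"tz":0.015,"twist":0},{"tx":0,"ty":0,"tz":0.02,"twist":0},{"tx":0,"ty":0,"tz":0.025,"twist":0},{"tx":0,"ty":0,"tz":0.03,"twist":0},{"tx":0,"ty":0,"tz":0.035,"twist":0},{"tx":0,"ty":0,"tz":0.035,"twist":0}]'

```text
t: 22.15
eef_pos: [0.5197, 0.0919, 0.0656]
ee_rot: [3.141, -0.0, -1.618]
force: [-0.1, 0.4, -4.4]
width: 0.0158
gripper_force: 45.0
```

Request:
arm_command --commands '[{"tx":0,"ty":0,"tz":0.004,"twist":0},{"tx":0,"ty":0,"tz":0.008,"twist":0},{"tx":0,"ty":0,"tz":0.012,"twist":0},{"tx":0,"ty":0,"tz":0.016,"twist":0},{"tx":0,"ty":0,"tz":0.016,"twist":0},{"tx":0,"ty":0,"tz":0.016,"twist":0},{"tx":0,"ty":0,"tz":0.016,"twist":0},{"tx":0,"ty":0,"tz":0.016,"twist":0}]'

```text
t: 22.82
eef_pos: [0.5199, 0.092, 0.0619]
ee_rot: [-3.141, 0.0, -1.618]
force: [0.7, 0.3, -5.0]
width: 0.0158
gripper_force: 45.0
```

Request:
arm_command --commands '[{"tx":0,"ty":0,"tz":0.003,"twist":0},{"tx":0,"ty":0,"tz":0.006,"twist":0},{"tx":0,"ty":0,"tz":0.009,"twist":0},{"tx":0,"ty":0,"tz":0.012,"twist":0},{"tx":0,"ty":0,"tz":0.012,"twist":0},{"tx":0,"ty":0,"tz":0.012,"twist":0},{"tx":0,"ty":0,"tz":0.012,"twist":0},{"tx":0,"ty":0,"tz":0.012,"twist":0}]'

```text
t: 23.48
eef_pos: [0.5199, 0.092, 0.0588]
ee_rot: [3.142, -0.0, -1.618]
force: [-0.1, 0.4, -4.5]
width: 0.0158
gripper_force: 45.0
```

Request:
arm_command --commands '[{"tx":0,"ty":0,"tz":0.003,"twist":0},{"tx":0,"ty":0,"tz":0.006,"twist":0},{"tx":0,"ty":0,"tz":0.009,"twist":0},{"tx":0,"ty":0,"tz":0.012,"twist":0},{"tx":0,"ty":0,"tz":0.012,"twist":0},{"tx":0,"ty":0,"tz":0.012,"twist":0},{"tx":0,"ty":0,"tz":0.012,"twist":0},{"tx":0,"ty":0,"tz":0.012,"twist":0}]'

```text
t: 24.15
eef_pos: [0.5201, 0.0923, 0.0568]
ee_rot: [-3.141, 0.0, -1.617]
force: [-4.7, 1.8, 5.9]
width: 0.0155
gripper_force: 45.0
```

It has touched down. Releasing and lifting clear.

Request:
arm_command --commands '[{"tx":0,"ty":0,"tz":0,"twist":0},{"tx":0,"ty":0,"tz":0,"twist":0},{"tx":0,"ty":0,"tz":0,"twist":0},{"tx":0,"ty":0,"tz":0,"twist":0},{"tx":0,"ty":0,"tz":0,"twist":0},{"tx":0,"ty":0,"tz":0,"twist":0},{"tx":0,"ty":0,"tz":0,"twist":0},{"tx":0,"ty":0,"tz":0,"twist":0}]' --grip_force 5

```text
t: 24.82
eef_pos: [0.5201, 0.0923, 0.0568]
ee_rot: [-3.141, 0.001, -1.617]
force: [-4.9, 1.6, 6.8]
width: 0.0159
gripper_force: 5.0
```

Request:
arm_command --commands '[{"tx":0,"ty":0,"tz":0,"twist":0},{"tx":0,"ty":0,"tz":0,"twist":0},{"tx":0,"ty":0,"tz":0,"twist":0},{"tx":0,"ty":0,"tz":0,"twist":0},{"tx":0,"ty":0,"tz":0,"twist":0},{"tx":0,"ty":0,"tz":0,"twist":0},{"tx":0,"ty":0,"tz":0,"twist":0},{"tx":0,"ty":0,"tz":0,"twist":0}]' --claw 0.6

```text
t: 25.48
eef_pos: [0.5199, 0.0919, 0.0558]
ee_rot: [3.142, -0.0, -1.618]
force: [0.8, 0.5, 0.4]
width: 0.0521
gripper_force: 0.0
```

Request:
arm_command --commands '[{"tx":0,"ty":0,"tz":-0.1,"twist":0},{"tx":0,"ty":0,"tz":-0.22,"twist":0},{"tx":0,"ty":0,"tz":-0.38,"twist":0},{"tx":0,"ty":0,"tz":-0.54,"twist":0},{"tx":0,"ty":0,"tz":-0.66,"twist":0},{"tx":0,"ty":0,"tz":-0.7,"twist":0},{"tx":0,"ty":0,"tz":-0.7,"twist":0},{"tx":0,"ty":0,"tz":-0.7,"twist":0}]'

```text
t: 26.15
eef_pos: [0.5197, 0.0921, 0.2309]
ee_rot: [-3.141, 0.001, -1.618]
force: [-0.2, 0.8, -2.2]
width: 0.0523
gripper_force: 0.0
```

```bash
python3 - <<'E'
from h import *
s=get_state();print(s['t'],s['eef_pos'],s['force'])
a=grab_frame('wrist')[:,:,::-1]
b=grab_frame('side')[:,:,::-1][95:215,190:350]
cv2.imwrite('pics/end.png',np.hstack([cv2.resize(a,(400,300),interpolation=2),cv2.resize(b,(400,300),interpolation=2)]))
E
```

```text
26.15 [0.51974655 0.092069   0.23085333] [-0.23711747  0.7984766  -2.16451743]
```

View pics/end.png

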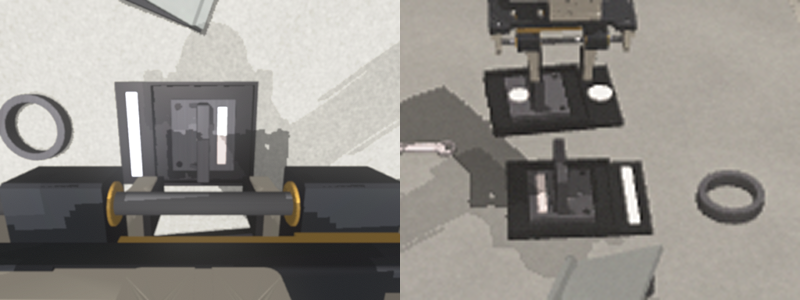

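Both brackets lie flat in their matching nests, and the ring and wrench in view look undisturbed.

```bash
python3 -c "
from station import *
print(job_done())"
```

```text
the job is handed in; nothing more can be done
None
```

The job is handed in at about 26 s of the 64 s allowed: the final pictures show the round-tag bracket flat in the round-plate nest and the strip-tag bracket flat in the strip nest, both set down under control.

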